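Re-pin the dust hood's swing wing at the middle hole of its stay

TASK

The dust hood's left wing is hanging loose, with the pin in the long slot of its stay. Lift the stay off the pin by its ball knob, swing the wing outwards with it, feel for the pin and let the middle one of the three round holes drop over it without forcing, so that the stay lies flat on the keeper block and holds the wing. Let go of the knob, and leave the other things on the bench and in the hood where they are.

Things in the scene. Friction and masses are not known exactly. Their poses are not given: they have to be found in the camera images.
- hood: grey sheet-steel dust hood, 360 mm wide, 235 high, open towards the robot, with a slotted bed (18 mm high) before it and a clear wing each side of its mouth; fixed. An outrigger (50 mm wide, 8 high) runs left from the bed under the left wing to the keeper block. Origin: on the bench below the middle of the keeper's slot; x points into the hood, away from the robot, y left along the outrigger, z up
- keeper (a point): middle of the slot in the keeper block (dark steel, 34 x 80 mm), on its top face, 40 mm above the bench. Axes as the hood's: y along the slot. A steel pin, 9 mm thick, flat-topped, stands 10 mm proud of the block on the slot's line (x = 0), clamped anywhere within 11 mm of its middle (y -11 to 11, not reported: find it by touch or eye); it does not move. It starts in the stay's long slot
- hinge (a point): point on the left wing's vertical hinge axis, 40 mm above the bench; x = 140, y = -189 mm from point keeper. Axes as the hood's
- wing (a joint): angle of the left wing (clear panel in a steel frame, 210 mm long, 46 to 210 mm above the bench): 0 as found, straight out along the hood's -x; grows as it swings outwards (left, over the outrigger), to 0.95. Hinge friction 0.22 N m, no spring: it stays where left. The stay's pivot is 160 mm from the hinge along the wing, 22 mm outside it. With the pin in the middle hole it stands at 0.38 to 0.59
- stay: flat steel bar 26 mm wide, 5 thick, 235 long, about 0.25 kg, lying on the keeper. Origin: at its pivot on the wing, on the bar's underside; x runs to the knob, z up. The pivot lets it swing level and lift at the knob; it cannot roll or sag. From the pivot: 11.5 mm round holes at 64, 96 and 128 mm, a long slot from 150.5 to 185.5 mm (13 wide), knob at 208 mm. It must rise 10 mm to clear the pin
- knob (a point): centre of the black ball knob (28 mm diameter, on a stem 11 mm thick) near the free end of the stay, 32 mm above the bar's underside, 208 mm from its pivot. Grip it here from above; the ball lets the bar tilt and turn in the grip. Axes as the stay's
- slot (a point): middle of the long slot of the stay, on the bar's underside
- hole_mid (a point): middle round hole of the stay (11.5 mm, the second of the three), on the bar's underside, 96 mm from the pivot; axes as the stay's: z along the hole
- offcut: bystander: drilled wooden board 150 x 85 x 22 mm on the hood's bed; origin under its middle
- brush: bystander: bench brush 200 mm long on the hood's bed; origin under its middle
- chuck_key: bystander: steel T-shaped chuck key, about 75 mm, on the bench on the robot's side of the outrigger; origin under its middle
- bit_stand: bystander: wooden stepped stand with drill bits, 50 x 120 mm, 110 high; origin under its middle
- g_clamp: bystander: G-clamp lying flat, about 120 x 100 mm; origin under its middle
- drill_vice: bystander: cast drilling vice, 190 x 90 mm, 54 high, 2.4 kg; origin under its middle
- push_stick: bystander: plywood push stick 200 mm long, lying flat; origin under its middle

How it is judged:
By the outcome, as a careful person would: the job done as asked, in the order asked, and still so for the second after the job is handed in, with the robot touching nothing.
It also fails if it takes over 54 s, if anything falls off the work surface, if the arm or the gripper's body presses on something with over 40 N, if the wrist force passes 120 N, or if a joint passes its speed limit or range.

ROBOT

A 7-joint arm with a two-finger parallel gripper is mounted at the origin on the work surface. World frame = base frame: x ahead of the robot, y to its left, z up, the work surface at z = 0. Lengths are in m, angles in rad, forces in N, time in s.
With the tool pointing down it reaches from about 0.425 to 0.925 m from the base axis. Payload 6.8 kg.
Tool frame: the origin (TCP) lies on the centre line of the jaws, within the pads' length; the fingertips stand 17 mm ahead of it and the grasp point (between the pads) lies 2 mm behind it; z points along the fingers, x is the direction in which the jaws open and shut, and the axes are right-handed (so a half turn about z gives the same grasp; the last joint's range is limited). The gripper opens to 85 mm and grips with 20 to 120 N. Pads are 22 mm wide; open, the fingers measure 114 mm over their backs; the gripper's body (76 mm by 85 mm) begins 54 mm behind the grasp point. The pads swing forward as they close: fully open they stand 13 mm farther back than shut.
Start: joints at [-1.3, 0.477, 0.022, 1.555, -0.011, 1.109, -0.083], TCP at [0.25, 0.627, 0.248] pointing down, gripper open.
Joint ranges: [-2.96, 2.96], [-0.34, 2.1], [-1.41, 1.46], [0.24, 2.44], [-1.37, 4.51], [0.17, 1.92], [-2.96, 2.96]. Speed limits (rad/s): [2.39, 2.39, 3.14, 3.14, 3.14, 3.14, 3.14].

INTERFACE

Orientations are given as a rotation vector (axis times angle).
In Python, from bench import r gives the robot as it stands.
- The arm moves only by the tool arm_command, never from a script. Its argument "increments" is a list of rows, each a list of 3 entries, a list of its own where there are three numbers: the shift along the world's x, y, z in m, then the turn, a rotation vector about the world's x, y, z in rad, then the opening in per cent of the stroke, from 0 (shut) to 100 (fully open). A call has 1 to 10 rows; each row is the pose to reach, as a shift and turn from the pose commanded when the call began; what a row does not reach only later rows make up. A row lasts 1/10 s, in which the tool goes at most 50 mm and 8.59 degrees, less where a joint would pass 70% of its speed; a pose out of reach is approached as far as the arm can. A call with a gripper value outside its range is refused whole. The fingers move at their own pace and stop on an object; "newtons" is the grip in N (left out, the last holds). Time passes only in rows, so rows that repeat a pose let the fingers close. It gives the time, the measured TCP pose, the force and the opening at its end, in the units of the state.
- r.get_obs(): the state, without advancing time (a new reading comes with each control period).
- r.grab_frame(name): name is "scene" or "top"; returns the picture (400x640x3 uint8, blue, green, red); there is no depth.
- r.camera_model(name): a dict with "camera_matrix" (3x3 intrinsics, pixels), "D" ([k1, k2, p1, p2, k3] as OpenCV has them; the pictures are not rectified), "camera_from_world" (4x4, takes a point from world to camera coordinates). Camera axes: x right, y down, z forward; pixel columns grow to the right and rows downward; lengths in m; the calibration is good to about 2 mm. A picture is of the moment at which its call begins. camera_model takes no time and is no camera call.
- r.hand_in(): hands the job in, once; it reports no verdict.
The state is a dict: "clock": time; "joints": joint angles; "qvel": joint speeds; "tau": joint torques, N m; "tcp_pos": TCP position; "orientation": TCP orientation; "contact_force": force on the tool from outside, world axes, zero at the start; "moment": the same for the moment, N m; "grip_width": finger opening in m.
Only numpy, scipy, OpenCV 4.12 (cv2) and the standard library are available. Lean on these libraries where they do the work, as an engineer would, in place of code of your own. Each camera call takes 0.05 s, during which the arm holds its last target. There are 200 camera calls.

## Working session

There is one attempt and no reset: what is moved stays moved. The work goes in short steps, Python scripts to look and compute and a tool call to move; the robot and the scene stay as the last step left them, time stands still between calls to the robot, and variables do not carry over. Pictures are saved under pics/ and viewed, about 8 in all and at most 12, crops included, and the job is handed in when it is done.

Besides the shell and the picture viewer there is one more tool, called after "Emit:" in YAML: its name, and indented under it one key for each argument. arm_command: Moves the arm, as the interface text tells. Its arguments: {"type":"object","properties":{"increments":{"type":"array","items":{"type":"array"}},"newtons":{"type":"number"}},"required":["increments"]}

```bash
ls; mkdir -p pics
python3 - <<'E'
from bench import r
import cv2,numpy as np
print(r.get_obs())
for n in("scene","top"):
    cv2.imwrite(f"pics/{n}0.png",r.grab_frame(n)); m=r.camera_model(n); print(n,m)
E
```

```text
pics
{'clock': 0.0, 'joints': array([-1.30009962,  0.47778255,  0.02231667,  1.55646835, -0.0114919 ,
        1.10928847, -0.08310057]), 'qvel': array([-0.00148016, -0.00035789,  0.00014332, -0.0012682 ,  0.00145062,
       -0.00024435,  0.00058113]), 'tau': array([ 2.11194138e-04, -5.96451473e+01,  1.60790406e+00, -2.81193870e+01,
        1.24328246e-02,  9.45068139e-03,  1.60399668e-05]), 'tcp_pos': array([0.24940837, 0.62662227, 0.24732987]), 'orientation': array([ 2.59897023e+00,  1.76291575e+00, -2.24142600e-03]), 'contact_force': array([ 0.61992572, -0.36711527,  0.28750843]), 'moment': array([-0.0313281 ,  0.00470413, -0.01297687]), 'grip_width': 0.08542587833702911}
scene {'camera_matrix': array([[411.39048433,   0.        , 317.19745996],
       [  0.        , 411.39048433, 197.22418016],
       [  0.        ,   0.        ,   1.        ]]), 'D': array([-0.0025114,  0.       ,  0.       ,  0.       ,  0.       ]), 'camera_from_world': array([[-0.80541937,  0.59253793, -0.01408721,  0.36279024],
       [ 0.50270699,  0.67033801, -0.54583205, -0.24545704],
       [-0.313983  , -0.44670545, -0.83777618,  1.45654588],
       [ 0.        ,  0.        ,  0.        ,  1.        ]])}
top {'camera_matrix': array([[373.34564795,   0.        , 319.39712604],
       [  0.        , 373.34564795, 206.64383227],
       [  0.        ,   0.        ,   1.        ]]), 'D': array([-0.06771609,  0.        ,  0.        ,  0.        ,  0.        ]), 'camera_from_world': array([[-0.00946712, -0.99975002, -0.02025517,  0.05064413],
       [-0.99725313,  0.0109277 , -0.07325828,  0.50085775],
       [ 0.07346131,  0.01950599, -0.99710729,  1.01579076],
       [ 0.        ,  0.        ,  0.        ,  1.        ]])}
```

View pics/scene0.png

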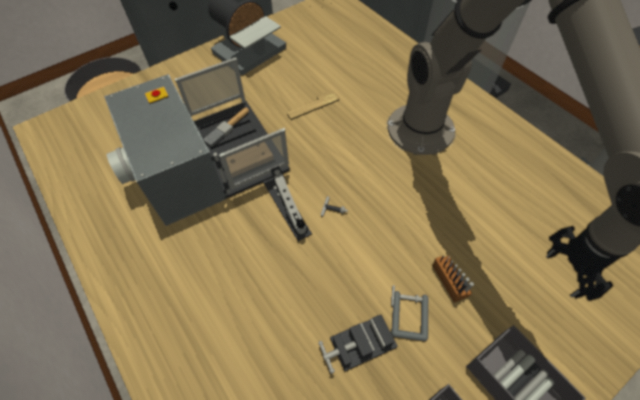

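View pics/top0.png

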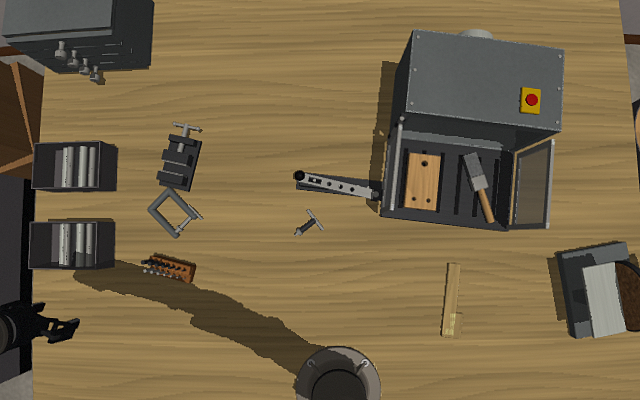

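The top view shows the knob near (299,176), the stay running right to its pivot near (375,194), and the hood to the right. The chuck key is at (308,222). I'll enlarge the stay.

```bash
cat > h.py <<'E'
from bench import r
import cv2,numpy as np
def ray(n,uv):
    m=r.camera_model(n); T=m["camera_from_world"]
    p=cv2.undistortPoints(np.array([[uv]],float),m["camera_matrix"],m["D"])[0,0]
    R=T[:3,:3]; return -R.T@T[:3,3], R.T@np.array([p[0],p[1],1])
def onz(n,uv,z):
    c,d=ray(n,uv); return c+d*(z-c[2])/d[2]
def proj(n,P):
    m=r.camera_model(n);T=m["camera_from_world"]
    return cv2.projectPoints(np.array(P,float).reshape(-1,3),cv2.Rodrigues(T[:3,:3])[0],T[:3,3],m["camera_matrix"],m["D"])[0][:,0]
def crop(n,x,y,w,h,s,f,img=None):
    im=r.grab_frame(n) if img is None else img
    cv2.imwrite(f,cv2.resize(im[y:y+h,x:x+w],None,fx=s,fy=s,interpolation=cv2.INTER_CUBIC))
E
python3 - <<'E'
from h import *
crop("top",285,110,130,95,6,"pics/c1.png",cv2.imread("pics/top0.png"))
for n,uv in(("top",(299,176)),("scene",(301,223))): print(onz(n,uv,.072))
E
```

```text
[0.57942937 0.09776381 0.072     ]
[0.57956615 0.09950274 0.072     ]
```

View pics/c1.png

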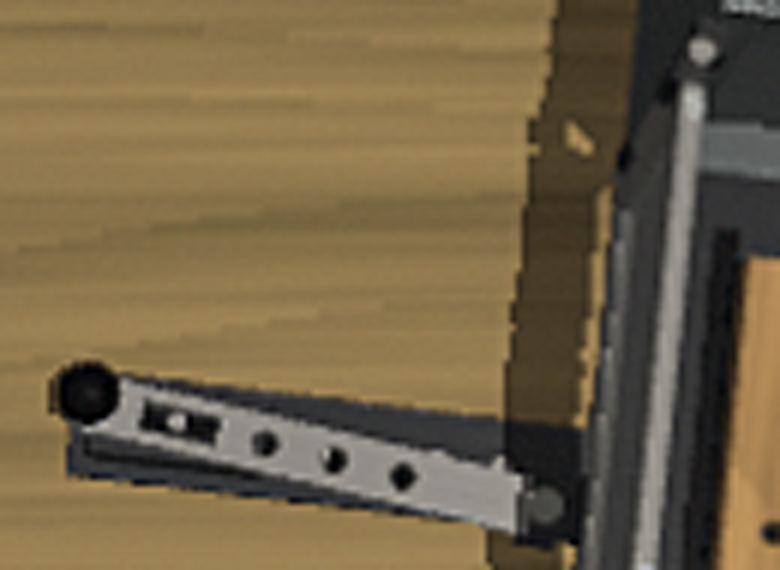

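```bash
cat > geo.py <<'E'
from h import *
from scipy.optimize import brentq, least_squares
A=lambda x,y:(285+x/6-.42,110+y/6-.42)   # crop->image, pixel-centre offset of resize
pts=[onz("top",A(x,y),.045)[:2] for x,y in((402,477),(334,460),(265,443))]
s=[64,96,128]
knob=onz("top",A(88,392),.074)[:2]
pin=onz("top",A(177,421),.050)[:2]
S=np.array(s+[208])/1e3; P=np.array(pts+[knob])
f=lambda q: np.r_[(P-(q[:2]+S[:,None]*[np.cos(q[2]),np.sin(q[2])])).ravel()]
q=least_squares(f,[.55,-.1,1.5]).x
u=np.array([np.cos(q[2]),np.sin(q[2])]); piv=q[:2]
def hood(piv,yaw,p):  # yaw = stay yaw; hood y axis direction
    a=yaw+np.arctan2(.020,.167+p)
    return np.array([np.sin(a),-np.cos(a)]),np.array([np.cos(a),np.sin(a)])
def pivot_at(th,ex,ey,K):
    d=-np.cos(th)*ex+np.sin(th)*ey; n=np.cos(th)*ey+np.sin(th)*ex
    return K+.140*ex-.189*ey+.160*d+.022*n
if __name__=="__main__":
    print("res mm",(f(q)*1e3).round(1),"piv",piv,"stay yaw deg",np.degrees(q[2]),"knob",piv+.208*u)
    d=u@(pin-piv); print("pin",pin,"dist",d,"lat",np.cross(u,pin-piv))
    p=np.sqrt(d*d-.0004)-.167
    ex,ey=hood(piv,q[2],p); K=piv+.020*ex+.167*ey; pin=K+p*ey
    print("p",p,"hoodyaw",np.degrees(np.arctan2(ex[1],ex[0])),"K",K,"pin",pin)
    print("project keeper corners",proj("top",[np.r_[K+a*.017*ex+b*.040*ey,.04] for a in(-1,1) for b in(-1,1)]).round(1).tolist())
    for pp in (p-.003,p,p+.003):
        pn=K+pp*ey
        th=brentq(lambda t:np.linalg.norm(pivot_at(t,ex,ey,K)-pn)-.096,0,.8)
        for t in ([0,.15,.3,th] if pp==p else [th]):
            v=pivot_at(t,ex,ey,K); w=(pn-v)/np.linalg.norm(pn-v)
            print(round(pp,4),"th",round(t,3),"d",np.linalg.norm(pn-v).round(4),"knob",(v+.208*w).round(4),"yaw",np.degrees(np.arctan2(w[1],w[0])).round(1))
E
python3 geo.py; python3 -c "
from h import *
from scipy.spatial.transform import Rotation as R
print(R.from_rotvec(r.get_obs()['orientation']).as_matrix().round(3))"
```

```text
res mm [-0.1  0.2  0.  -0.2  0.2 -0.2 -0.   0.2] piv [ 0.53037146 -0.10476443] stay yaw deg 75.61257853900399 knob [0.58205473 0.09671222]
pin [0.57213322 0.05860637] dist 0.16862396988105588 lat 0.0001419151941831273
p 0.0004336979775792782 hoodyaw -7.57570029754071 K [0.5722135  0.05814119] pin [0.57227068 0.05857111]
project keeper corners [[328.2, 188.1], [299.1, 184.6], [329.7, 175.9], [300.7, 172.4]]
-0.0026 th 0.459 d 0.096 knob [0.5793 0.1674] yaw 86.2
0.0004 th 0 d 0.1686 knob [0.5821 0.0967] yaw 75.6
0.0004 th 0.15 d 0.1445 knob [0.5871 0.1203] yaw 76.5
0.0004 th 0.3 d 0.1213 knob [0.5882 0.1438] yaw 79.4
0.0004 th 0.483 d 0.096 knob [0.5771 0.1705] yaw 87.5
0.0034 th 0.508 d 0.096 knob [0.5747 0.1735] yaw 88.9
[[ 0.37   0.929 -0.001]
 [ 0.929 -0.37  -0.002]
 [-0.002  0.    -1.   ]]geo.py:20: DeprecationWarning: Arrays of 2-dimensional vectors are deprecated. Use arrays of 3-dimensional vectors instead. (deprecated in NumPy 2.0)
  d=u@(pin-piv); print("pin",pin,"dist",d,"lat",np.cross(u,pin-piv))
```

Geometry is consistent to about 0.2 mm. The pin sits near the keeper's middle, and the target wing angle is about 0.48. Now I'll travel to above the knob.

Emit:
arm_command:
  increments:
    - [[0.026, -0.042, 0], [0, 0, -0.13], 100]
    - [[0.052, -0.084, 0], [0, 0, -0.26], 100]
    - [[0.078, -0.126, 0], [0, 0, -0.39], 100]
    - [[0.104, -0.168, 0], [0, 0, -0.52], 100]
    - [[0.13, -0.21, 0], [0, 0, -0.65], 100]
    - [[0.156, -0.252, 0], [0, 0, -0.78], 100]
    - [[0.182, -0.294, 0], [0, 0, -0.91], 100]
    - [[0.208, -0.336, 0], [0, 0, -1.04], 100]
    - [[0.234, -0.378, 0], [0, 0, -1.17], 100]
    - [[0.26, -0.42, 0], [0, 0, -1.3], 100]

```text
clock: 1.1
tcp_pos: [0.5101, 0.2053, 0.2483]
orientation: [-3.136, 0.178, 0.0]
contact_force: [1.4, 0.9, -0.2]
grip_width: 0.0855
```

Emit:
arm_command:
  increments:
    - [[0.024, -0.036, 0], [0, 0, 0], 100]
    - [[0.048, -0.072, -0.01], [0, 0, 0], 100]
    - [[0.072, -0.1085, -0.03], [0, 0, 0], 100]
    - [[0.072, -0.1085, -0.06], [0, 0, 0], 100]
    - [[0.072, -0.1085, -0.09], [0, 0, 0], 100]
    - [[0.072, -0.1085, -0.12], [0, 0, 0], 100]
    - [[0.072, -0.1085, -0.14], [0, 0, 0], 100]
    - [[0.072, -0.1085, -0.16], [0, 0, 0], 100]
    - [[0.072, -0.1085, -0.178], [0, 0, 0], 100]
    - [[0.072, -0.1085, -0.178], [0, 0, 0], 100]

```text
clock: 2.1
tcp_pos: [0.5795, 0.0984, 0.0678]
orientation: [3.135, -0.169, -0.008]
contact_force: [-0.3, -0.6, -0.8]
grip_width: 0.0855
```

Run:
```python
from h import *
o=r.get_obs(); print(o["tcp_pos"],o["contact_force"])
a=r.grab_frame("top"); b=r.grab_frame("scene")
s=lambda im,x,y:cv2.resize(im[y:y+100,x:x+100],None,fx=4,fy=4,interpolation=cv2.INTER_CUBIC)
cv2.imwrite("pics/d.png",np.hstack([s(a,260,120),s(b,250,160)]))
```

```text
[0.57954853 0.09840955 0.06778344] [-0.2967055  -0.62345491 -0.80504883]
```

View pics/d.png

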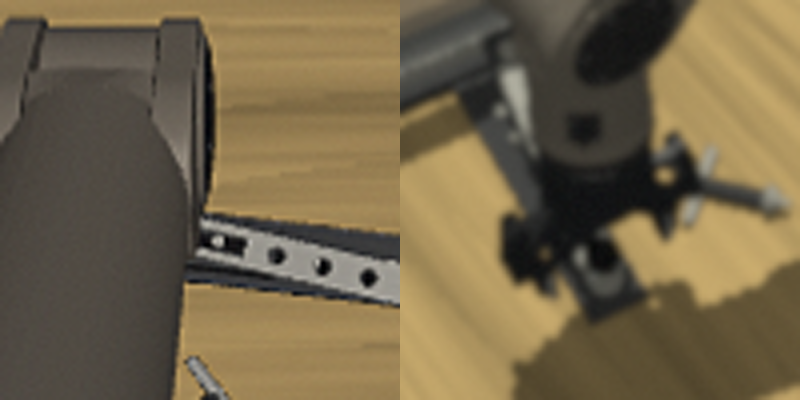

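The jaws straddle the knob, seen at about (600,255) in the right half, with the chuck key clear. The stay is unmoved. Closing now.

Emit:
arm_command:
  increments:
    - [[0.002, -0.0015, 0.002], [0, 0, 0], 60]
    - [[0.002, -0.0015, 0.002], [0, 0, 0], 40]
    - [[0.002, -0.0015, 0.002], [0, 0, 0], 30]
    - [[0.002, -0.0015, 0.002], [0, 0, 0], 20]
    - [[0.002, -0.0015, 0.002], [0, 0, 0], 20]
    - [[0.002, -0.0015, 0.002], [0, 0, 0], 20]
    - [[0.002, -0.0015, 0.002], [0, 0, 0], 20]
    - [[0.002, -0.0015, 0.002], [0, 0, 0], 20]
  newtons: 35

```text
clock: 3.0
tcp_pos: [0.5838, 0.0973, 0.073]
orientation: [-3.137, 0.17, -0.001]
contact_force: [-1.1, 0.5, 6.0]
grip_width: 0.0261
```

Emit:
arm_command:
  increments:
    - [[0, -0.001, 0.004], [0, 0, 0], 20]
    - [[0, -0.002, 0.008], [0, 0, 0], 20]
    - [[-0.001, -0.003, 0.012], [0, 0, 0], 20]
    - [[-0.001, -0.004, 0.016], [0, 0, 0], 20]
    - [[-0.001, -0.005, 0.02], [0, 0, 0], 20]
    - [[-0.002, -0.006, 0.024], [0, 0, 0], 20]
    - [[-0.002, -0.0065, 0.028], [0, 0, 0], 20]
    - [[-0.002, -0.007, 0.032], [0, 0, 0], 20]
    - [[-0.002, -0.007, 0.032], [0, 0, 0], 20]

```text
clock: 3.9
tcp_pos: [0.5815, 0.0893, 0.1047]
orientation: [3.136, -0.171, -0.0]
contact_force: [0.2, -1.5, -2.1]
grip_width: 0.0256
```

Run:
```python
from h import *
o=r.get_obs(); print(o["tcp_pos"],o["contact_force"],o["grip_width"])
a=r.grab_frame("top"); b=r.grab_frame("scene")
s=lambda im,x,y:cv2.resize(im[y:y+100,x:x+100],None,fx=4,fy=4,interpolation=cv2.INTER_CUBIC)
cv2.imwrite("pics/e.png",np.hstack([s(a,300,120),s(b,240,150)]))
```

```text
[0.5814864  0.08931566 0.10467378] [ 0.23008588 -1.53018832 -2.13478647] 0.025554425371449297
```

View pics/e.png

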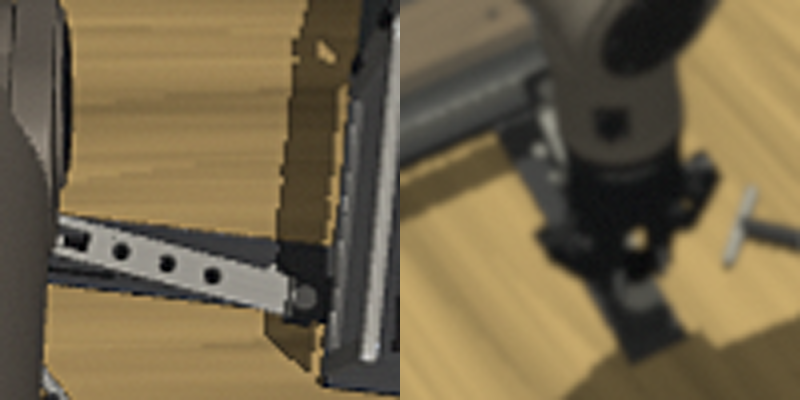

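Emit:
arm_command:
  increments:
    - [[0.001, 0.005, 0], [0, 0, 0], 20]
    - [[0.002, 0.01, 0], [0, 0, 0], 20]
    - [[0.003, 0.015, 0], [0, 0, 0], 20]
    - [[0.0045, 0.02, 0], [0, 0, 0], 20]
    - [[0.0055, 0.025, 0], [0, 0, 0], 20]
    - [[0.006, 0.03, 0], [0, 0, 0], 20]
    - [[0.0065, 0.035, 0], [0, 0, 0], 20]
    - [[0.0067, 0.04, 0], [0, 0, 0], 20]
    - [[0.0065, 0.047, 0], [0, 0, 0], 20]
    - [[0.006, 0.051, 0], [0, 0, 0], 20]

```text
clock: 5.0
tcp_pos: [0.5878, 0.142, 0.1043]
orientation: [-3.137, 0.168, -0.001]
contact_force: [2.4, -2.0, -2.6]
grip_width: 0.026
```

Emit:
arm_command:
  increments:
    - [[-0.0008, 0.004, 0], [0, 0, 0], 20]
    - [[-0.002, 0.008, 0], [0, 0, 0], 20]
    - [[-0.004, 0.012, 0], [0, 0, 0], 20]
    - [[-0.006, 0.016, 0], [0, 0, 0], 20]
    - [[-0.008, 0.02, 0], [0, 0, 0], 20]
    - [[-0.0095, 0.0225, 0], [0, 0, 0], 20]
    - [[-0.0095, 0.0225, 0], [0, 0, 0], 20]
    - [[-0.0095, 0.0225, 0], [0, 0, 0], 20]

```text
clock: 5.8
tcp_pos: [0.5782, 0.1645, 0.1045]
orientation: [-3.136, 0.169, -0.0]
contact_force: [0.8, 0.6, -1.9]
grip_width: 0.0257
```

Run:
```python
from h import *
o=r.get_obs(); print(o["tcp_pos"],o["contact_force"],o["grip_width"])
a=r.grab_frame("top"); b=r.grab_frame("scene")
s=lambda im,x,y:cv2.resize(im[y:y+80,x:x+80],None,fx=5,fy=5,interpolation=cv2.INTER_CUBIC)
cv2.imwrite("pics/f.png",np.hstack([s(a,290,150),s(b,250,140)]))
```

```text
[0.57815843 0.16452521 0.10448967] [ 0.82007946  0.55777669 -1.86743715] 0.02568771932482618
```

View pics/f.png

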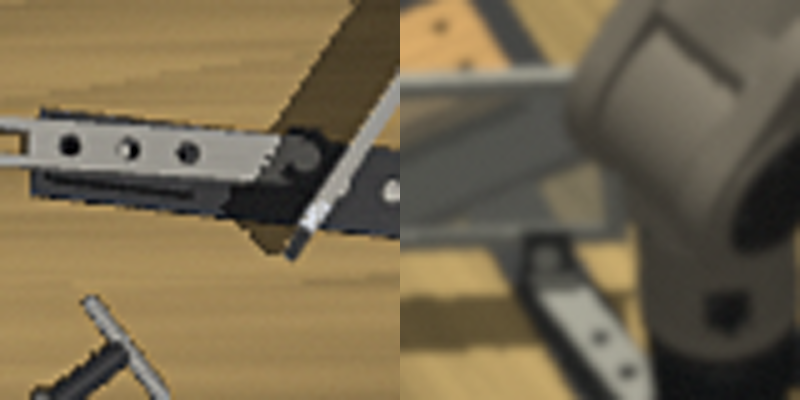

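```bash
python3 - <<'E' 2>/dev/null
from geo import *
for uv,n in (((70,146),"128"),((129,150),"96"),((189,153),"64")):
    k=float(n); ph=.155
    z=.040+k*1e-3*np.sin(ph)+.005
    print(n,onz("top",(290+uv[0]/5-.4,150+uv[1]/5-.4),z)[:2].round(4))
print("pin",pin.round(4))
E
```

```text
128 [0.5729 0.0861]
96 [0.571  0.0547]
64 [0.5697 0.0226]
pin [0.5721 0.0586]
```

Emit:
arm_command:
  increments:
    - [[0, 0.001, -0.002], [0, 0, 0], 20]
    - [[0, 0.002, -0.004], [0, 0, 0], 20]
    - [[0.0003, 0.003, -0.006], [0, 0, 0], 20]
    - [[0.0005, 0.0035, -0.008], [0, 0, 0], 20]
    - [[0.0005, 0.004, -0.01], [0, 0, 0], 20]
    - [[0.0005, 0.004, -0.01], [0, 0, 0], 20]

```text
clock: 6.5
tcp_pos: [0.5785, 0.1675, 0.0939]
orientation: [3.137, -0.17, -0.001]
contact_force: [0.4, -0.9, -0.5]
grip_width: 0.0259
```

Emit:
arm_command:
  increments:
    - [[0, 0.0003, -0.001], [0, 0, 0], 20]
    - [[0, 0.0005, -0.002], [0, 0, 0], 20]
    - [[0, 0.0008, -0.003], [0, 0, 0], 20]
    - [[0, 0.001, -0.004], [0, 0, 0], 20]
    - [[0, 0.001, -0.004], [0, 0, 0], 20]

```text
clock: 7.0
tcp_pos: [0.5787, 0.1691, 0.0902]
orientation: [-3.137, 0.169, -0.0]
contact_force: [0.5, 1.1, -1.5]
grip_width: 0.0259
```

Emit:
arm_command:
  increments:
    - [[0, 0.0003, -0.001], [0, 0, 0], 20]
    - [[0, 0.0005, -0.002], [0, 0, 0], 20]
    - [[0, 0.0008, -0.003], [0, 0, 0], 20]
    - [[0, 0.001, -0.004], [0, 0, 0], 20]
    - [[0, 0.001, -0.004], [0, 0, 0], 20]

```text
clock: 7.5
tcp_pos: [0.5787, 0.17, 0.0862]
orientation: [-3.137, 0.169, -0.0]
contact_force: [0.8, 0.8, -1.0]
grip_width: 0.0256
```

Emit:
arm_command:
  increments:
    - [[0, 0.0003, -0.0015], [0, 0, 0], 20]
    - [[0, 0.0005, -0.003], [0, 0, 0], 20]
    - [[0, 0.0008, -0.0045], [0, 0, 0], 20]
    - [[0, 0.0012, -0.006], [0, 0, 0], 20]
    - [[0, 0.0012, -0.006], [0, 0, 0], 20]

```text
clock: 8.0
tcp_pos: [0.5786, 0.1712, 0.0801]
orientation: [-3.137, 0.169, 0.0]
contact_force: [0.4, 2.7, -1.3]
grip_width: 0.0257
```

Run:
```python
from h import *
o=r.get_obs(); print(o["tcp_pos"],o["contact_force"],o["grip_width"])
a=r.grab_frame("top")
s=lambda im,x,y:cv2.resize(im[y:y+60,x:x+100],None,fx=7,fy=7,interpolation=cv2.INTER_CUBIC)
cv2.imwrite("pics/g.png",s(a,290,150))
```

```text
[0.57857152 0.17116463 0.0800682 ] [ 0.39747194  2.7373286  -1.26257484] 0.02573213738414213
```

View pics/g.png

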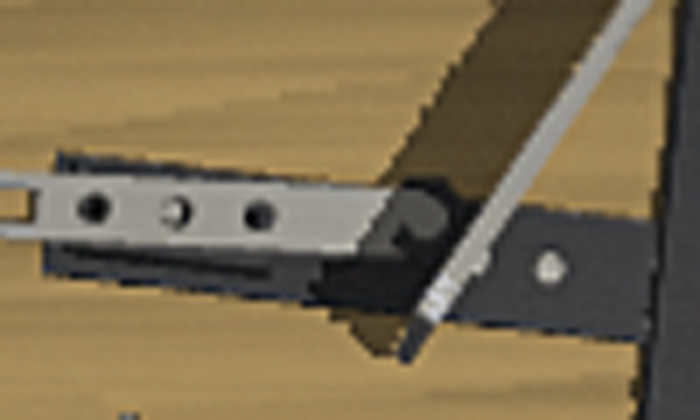

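The pin shows in the middle hole at (175,211) of the crop. The forces are small, so I'll keep lowering.

Emit:
arm_command:
  increments:
    - [[0, 0.0003, -0.0015], [0, 0, 0], 20]
    - [[0, 0.0007, -0.003], [0, 0, 0], 20]
    - [[0, 0.001, -0.0045], [0, 0, 0], 20]
    - [[0, 0.0013, -0.006], [0, 0, 0], 20]
    - [[0, 0.0013, -0.006], [0, 0, 0], 20]

```text
clock: 8.55
tcp_pos: [0.5785, 0.1721, 0.074]
orientation: [3.137, -0.169, -0.0]
contact_force: [1.0, 2.9, -0.3]
grip_width: 0.0259
```

Emit:
arm_command:
  increments:
    - [[0, 0.0002, -0.0007], [0, 0, 0], 20]
    - [[0, 0.0002, -0.0014], [0, 0, 0], 20]
    - [[0, 0.0002, -0.002], [0, 0, 0], 20]
    - [[0, 0.0002, -0.002], [0, 0, 0], 20]

```text
clock: 8.95
tcp_pos: [0.5786, 0.1721, 0.0732]
orientation: [-3.137, 0.171, 0.001]
contact_force: [-1.3, 0.8, 8.3]
grip_width: 0.0257
```

Contact force is 8 N at the same height as the first grip, so the stay lies flat. Releasing and retreating straight up.

Emit:
arm_command:
  increments:
    - [[0, 0, 0.001], [0, 0, 0], 25]
    - [[0, 0, 0.001], [0, 0, 0], 40]
    - [[0, 0, 0.001], [0, 0, 0], 60]
    - [[0, 0, 0.001], [0, 0, 0], 80]
    - [[0, 0, 0.001], [0, 0, 0], 90]
    - [[0, 0, 0.001], [0, 0, 0], 90]
    - [[0, 0, 0.001], [0, 0, 0], 90]

```text
clock: 9.65
tcp_pos: [0.5786, 0.1724, 0.0733]
orientation: [3.137, -0.17, -0.0]
contact_force: [-0.2, -0.2, 0.4]
grip_width: 0.0769
```

Emit:
arm_command:
  increments:
    - [[0, 0, 0.01], [0, 0, 0], 90]
    - [[0, 0, 0.025], [0, 0, 0], 90]
    - [[0, 0, 0.05], [0, 0, 0], 90]
    - [[0, 0, 0.08], [0, 0, 0], 90]
    - [[0, 0.03, 0.11], [0, 0, 0], 90]
    - [[-0.02, 0.07, 0.14], [0, 0, 0], 90]
    - [[-0.04, 0.11, 0.14], [0, 0, 0], 90]
    - [[-0.06, 0.15, 0.14], [0, 0, 0], 90]
    - [[-0.07, 0.19, 0.14], [0, 0, 0], 90]
    - [[-0.08, 0.23, 0.14], [0, 0, 0], 90]

```text
clock: 10.65
tcp_pos: [0.4979, 0.4041, 0.2153]
orientation: [-3.135, 0.169, -0.002]
contact_force: [0.9, -0.2, -0.4]
grip_width: 0.0766
```

Run:
```python
from h import *
o=r.get_obs(); print(o["tcp_pos"],o["contact_force"],o["grip_width"])
a=r.grab_frame("top"); b=r.grab_frame("scene")
s=lambda im,x,y,w:cv2.resize(im[y:y+80,x:x+w],None,fx=5,fy=5,interpolation=cv2.INTER_CUBIC)
cv2.imwrite("pics/i.png",np.vstack([np.hstack([s(a,270,140,80),s(b,250,170,80)]),cv2.resize(a,(320,200)) [:, :].repeat(1,0) if 0 else np.hstack([cv2.resize(a,(400,200)),cv2.resize(b,(400,200))])]))
```

```text
[0.49792421 0.40413071 0.21531959] [ 0.92880705 -0.15166835 -0.44352534] 0.07660595029291585
```

View pics/i.png

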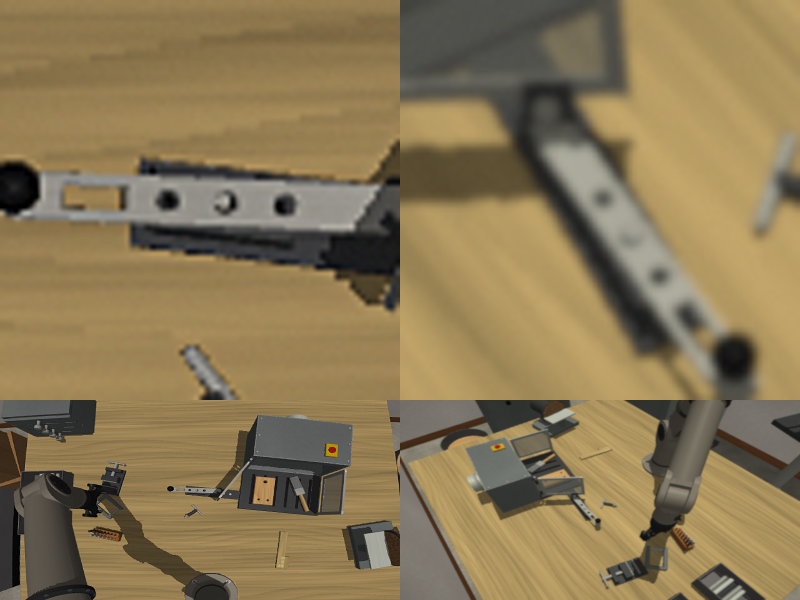

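The pin fills the middle hole in both views: (226,201) at top left and (630,235) at top right. The stay lies flat, and the arm is clear with nothing else moved. Handing in.

```bash
python3 -c "
from bench import r
print(r.hand_in())"
```

```text
the job is handed in; nothing more can be done
None
```

The left wing is now held open by the stay, with the pin in the middle of its three round holes, and the job is handed in. I lifted the stay off the pin by the knob, swung the wing out to about 0.48 rad (worked out from the camera measurements, not measured at the end) and lowered the hole over the pin.

- **Fit:** the hole went over the pin with 3 N or less of side force. The stay then met the block at 8 N, at the same knob height as when I first gripped it.
- **Last pictures:** both views, taken after I let go, show the pin in the middle hole and the stay flat on the keeper. The arm was well clear, at about 10.7 s. By eye, nothing else on the bench or in the hood had moved.
- **Disagreement:** before lowering, the camera put the hole about 2 mm short of the pin. I allowed 1 mm for that, and the hole dropped on at the first try.

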